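# Load the vial shuttle and click it into the sampling position

## Robot

A 6-joint arm with a two-finger parallel gripper is mounted at the origin on the work surface. World frame = base frame: x ahead of the robot, y to its left, z up, the work surface at z = 0. Lengths are in m, angles in degrees, forces in N, time in s.
With the tool pointing down it reaches from about 0.4 to 0.825 m from the base axis. Payload 7 kg.
Tool frame: the origin (TCP) lies on the centre line of the jaws, within the pads' length; the fingertips stand 11 mm ahead of it and the grasp point (between the pads) lies 8 mm behind it; z points along the fingers, y is the direction in which the jaws open and shut (so a half turn about z gives the same grasp; the last joint's range is limited). The gripper opens to 88 mm and grips with 3 to 60 N. Pads are 19 mm wide; open, the fingers measure 130 mm over their backs; the gripper's body (78 mm by 193 mm) begins 47 mm behind the grasp point.
Start: joints at [90.934, 20.546, 0.682, 0, -70.136, -16.507], TCP at [0.181, 0.65, 0.238] pointing down, gripper open.
Joint ranges: [-176.03, 176.03], [-82.01, 121.73], [-58.28, 71.71], [-173.87, 95.51], [-174.79, -0.11], [-173.66, 173.66]. Speed limits (degrees/s): [136.94, 136.94, 172.46, 180, 180, 180].

## Interface

Orientations are given as [roll, pitch, yaw] about the fixed x, y, z axes, in that order (R = Rz(yaw) Ry(pitch) Rx(roll)).
In Python, from plant import ctrl, cams, order gives the robot as it stands.
- The arm moves only by the tool jog_arm, never from a script. Its argument "motion" is a list of rows, each an object with "offset": the shift along the tool's x, y, z in mm, a list of three; "roll": the turn about the tool's z in rad; "hand": the finger opening in mm, from 0 to 87.6. A call has 1 to 20 rows; each row is the pose to reach, as a shift and turn from the pose commanded when the call began, along the tool's axes at that moment; what a row does not reach only later rows make up. A row lasts 1/12 s, in which the tool goes at most 41.7 mm and 7.16 degrees, less where a joint would pass 70% of its speed; a pose out of reach is approached as far as the arm can. A call with a gripper value outside its range is refused whole. The fingers move at their own pace and stop on an object; the grip force is fixed at half the most. Time passes only in rows, so rows that repeat a pose let the fingers close. It gives the time, the measured TCP pose, the force and the opening at its end, in the units of the state.
- ctrl.get_obs(): the state, without advancing time (a new reading comes with each control period).
- cams.snapshot(name): name is "scene" or "top" or "wrist"; returns a dict with "img" (384x512x3 uint8, red, green, blue), "K" (3x3 intrinsics, pixels), "cam_to_world" (4x4, takes a point from camera to world coordinates); the wrist camera has in their place "T_tool_cam" (4x4, takes a point from camera to tool coordinates, whose origin is the TCP and whose axes are the flange's). Camera axes: x right, y down, z forward; pixel columns grow to the right and rows downward; lengths in m; the calibration is good to about 2 mm. A picture is of the moment at which its call begins: read the wrist's pose just before it. There is no depth.
- order.close_job(): hands the job in, once; it reports no verdict.
The state is a dict: "clock": time; "joint_pos": joint angles; "qvel": joint speeds; "tau": joint torques, N m; "tool_pos": TCP position; "orientation": TCP orientation; "force": force on the tool from outside, world axes, zero at the start; "moment": the same for the moment, N m; "opening": finger opening in m.
Only numpy, scipy, OpenCV 4.12 (cv2) and the standard library are available. Lean on these libraries where they do the work, as an engineer would, in place of code of your own. Each camera call takes 0.05 s, during which the arm holds its last target. There are 200 camera calls.

## Task

Load the sample shuttle: first set the red-capped vial down into the pocket marked with one dot, then the blue-capped vial into the pocket marked with two dots, each upright and fully seated, not dropped in. Then slide the loaded shuttle by its orange handle along the rail until the spring ball clicks into the shuttle's notch (the two red lines meet), without running on past it, and finish still gripping the handle and holding the shuttle still there. Leave the other vials and everything else on the bench where they are.

Things in the scene. Friction and masses are not known exactly. Their poses are not given: they have to be found in the camera images.
- vial_red: Red-capped sample vial, 22 mm across and 60 mm tall in all: clear body 21 mm across with a foot that tapers to 15 mm over its last 4 mm, the red cap is the top 18 mm. About 35 g. It stands loose, 25 mm deep, in the rack. Origin: centre of its underside; z up along its axis.
- vial_blue: Blue-capped sample vial, 22 mm across and 60 mm tall in all: clear body 21 mm across with a foot that tapers to 15 mm over its last 4 mm, the blue cap is the top 18 mm. About 35 g. It stands loose, 25 mm deep, in the rack. Origin: centre of its underside; z up along its axis.
- vial_white: White-capped vial of the same size, standing in the rack; not part of the job. Origin: centre of its underside.
- vial_yellow: Yellow-capped vial of the same size, standing in the rack; not part of the job. Origin: centre of its underside.
- rack: Fixed grey rack block, 240 (x) x 60 (y) x 35 mm high, four holes in one row along its x axis, 55 mm apart, each 25 mm across and 25 mm deep; which vial stands in which hole varies. Origin: centre of its underside.
- rail: Fixed aluminium rail plate, 430 mm long along its y axis and 150 mm wide, that guides the shuttle. Its y axis is the sliding line; the shuttle slides towards its -y. Its frame and the shuttle's are parallel. Origin: on the bench surface, under the sliding line at mid-length.
- shuttle (a joint): Position of the white shuttle on the rail, 0 to 0.15 m, growing as it slides towards the rail's -y; it starts somewhere in 0 to 0.03, the notch meets the ball somewhere in 0.07 to 0.11, with free rail beyond. The shuttle is a block 70 x 220 x 32 mm, its top 56 mm above the bench, its three pockets in a row on the sliding line. It runs with about 1 N of friction and stays where it is left.
- handle (a point): Orange upright handle on the shuttle's +y end, to slide it by: 18 mm thick along the sliding line (y), 32 mm wide across it (x), 46 mm tall, rising from the shuttle's top 56 mm above the bench to 102 mm. Point: the middle of the handle, 23 mm below its top, 79 mm above the bench; axes parallel to the rail's.
- pocket1 (a point): First pocket of the shuttle, marked by one black dot beside it: a round blind hole 26 mm across. Point: centre of the pocket's floor, 22 mm below the shuttle's flat top; the pocket travels with the shuttle. Pockets lie 50 mm apart along the shuttle; the handle's middle is 170 mm from pocket 1 and 120 mm from pocket 2, on the same line.
- pocket2 (a point): Second pocket of the shuttle, marked by two black dots beside it: a round blind hole 26 mm across. Point: centre of the pocket's floor, 22 mm below the shuttle's flat top; the pocket travels with the shuttle. Pockets lie 50 mm apart along the shuttle; the handle's middle is 170 mm from pocket 1 and 120 mm from pocket 2, on the same line.
- notch (a point): Middle of the notch, an 8 mm gap in the dark steel strip along the shuttle's +x side, under a red line on the shuttle's top edge. Travels with the shuttle.
- ball_line (a point): Axis of the spring ball, 10 mm across, in the blue block clamped beside the rail (red line on its top, 26 mm wide, top 50 mm above the bench). Where along the rail the block is clamped varies; it does not move. The shuttle is in the detent when notch lies level with this point along the rail's y. The ball drags on the strip, pulls the shuttle the last 3 or 4 mm into the notch with up to about 7 N, and takes as much again to leave it.
- beaker: Glass beaker, 70 mm across, 90 mm tall; a bystander, loose on the bench. Origin: on its underside.
- reagent: Amber bottle with a blue cap, 60 mm across, 130 mm tall; a bystander, loose on the bench. Origin: on its underside.
- jar: White jar with a black cap, 64 mm across, 70 mm tall; a bystander, loose on the bench. Origin: on its underside.
- marker: Dark marker pen with a green cap, 120 mm long, 14 mm thick, lying; a bystander, loose on the bench. Origin: on its underside.
- driver: Screwdriver, 170 mm long, lying; a bystander, loose on the bench. Origin: on its underside.
Mind the look-alikes: they are no part of the job. Leave any green look-alike of the vial_red alone.

How it is judged:
By the outcome, as a careful person would: the job done as asked, in the order asked, and still so for the second after the job is handed in, while the arm keeps its last pose, push and grip.
It also fails if it takes over 72 s, if anything falls off the work surface, if the arm or the gripper's body presses on something with over 40 N, if the wrist force passes 120 N, or if a joint passes its speed limit or range.

## Working session

There is one attempt and no reset: what is moved stays moved. The work goes in short steps, Python scripts to look and compute and a tool call to move; the robot and the scene stay as the last step left them, time stands still between calls to the robot, and variables do not carry over. Pictures are saved under pics/ and viewed, about 8 in all and at most 12, crops included, and the job is handed in when it is done.

Besides the shell and the picture viewer there is one more tool, called after "Call:" as name(argument=value, ...) on one line, values as JSON. jog_arm: Moves the arm, as the interface text tells. Its arguments: {"type":"object","properties":{"motion":{"type":"array"}},"required":["motion"]}

```bash
ls; mkdir -p pics; cat > h.py <<'E'
import numpy as np, cv2, json
from plant import ctrl, cams, order
from scipy.spatial.transform import Rotation as R
def snap(n, f):
    o=ctrl.get_obs(); s=cams.snapshot(n)
    cv2.imwrite(f'pics/{f}.png', s['img'][:,:,::-1])
    if n=='wrist':
        T=np.eye(4); T[:3,:3]=R.from_euler('xyz',o['orientation'],degrees=True).as_matrix(); T[:3,3]=o['tool_pos']
        C=T@np.array(s['T_tool_cam'])
    else: C=np.array(s['cam_to_world'])
    np.savez(f'pics/{f}.npz',K=s['K'],C=C); return s['img']
def px(f,u,v,z):
    d=np.load(f'pics/{f}.npz'); r=d['C'][:3,:3]@np.linalg.inv(d['K'])@[u,v,1]; c=d['C'][:3,3]
    return c+r*(z-c[2])/r[2]
def proj(f,p):
    d=np.load(f'pics/{f}.npz'); q=d['C'][:3,:3].T@(np.array(p)-d['C'][:3,3]); q=d['K']@q; return q[:2]/q[2]
E
python3 - <<'E'
from h import *
a=snap('top','top0');b=snap('scene','sc0');w=snap('wrist','w0')
cv2.imwrite('pics/top0b.png',cv2.resize(a[:,:,::-1],(800,600),interpolation=cv2.INTER_CUBIC))
o=ctrl.get_obs();print(o)
for f in('top0','sc0','w0'):
    d=np.load(f'pics/{f}.npz');print(f,d['K'].tolist(),d['C'].round(3).tolist())
E
```

```text
pics
{'clock': 0.15, 'joint_pos': array([ 9.09319414e+01,  2.05824297e+01,  6.45451163e-01, -1.56969467e-02,
       -7.01348659e+01, -1.65056348e+01]), 'qvel': array([ 0.01398855, -0.1442268 ,  0.11691846,  0.08791908,  0.01372133,
        0.03852465]), 'tau': array([-1.02502665e-03, -5.83277929e+01,  2.93291223e+01,  7.00133353e+00,
        8.79378815e-03, -1.09826397e-04]), 'tool_pos': array([0.1811595 , 0.6498652 , 0.23682694]), 'orientation': array([ 1.79926923e+02, -6.26375264e-03, -1.55790326e+01]), 'force': array([-0.21210961, -0.16421576, -0.22199804]), 'moment': array([ 0.0374303 ,  0.00967818, -0.02752805]), 'opening': 0.08754329805562158}
top0 [[359.70858219300317, 0.0, 257.7772247874849], [0.0, 359.70858219300317, 198.11325319117128], [0.0, 0.0, 1.0]] [[-0.004, -1.0, 0.031, 0.483], [-1.0, 0.005, 0.013, -0.03], [-0.013, -0.031, -0.999, 1.153], [0.0, 0.0, 0.0, 1.0]]
sc0 [[485.495313162206, 0.0, 258.3563809895289], [0.0, 485.495313162206, 191.66383712283303], [0.0, 0.0, 1.0]] [[-0.82, 0.313, -0.48, 1.176], [0.573, 0.452, -0.684, 0.921], [0.003, -0.836, -0.549, 0.809], [0.0, 0.0, 0.0, 1.0]]
w0 [[310.5159139723197, 0.0, 257.62927256908495], [0.0, 310.5159139723197, 193.74813445639387], [0.0, 0.0, 1.0]] [[-0.268, -0.928, -0.258, 0.25], [-0.964, 0.258, 0.07, 0.631], [0.001, 0.267, -0.964, 0.384], [0.0, 0.0, 0.0, 1.0]]
```

View pics/top0b.png

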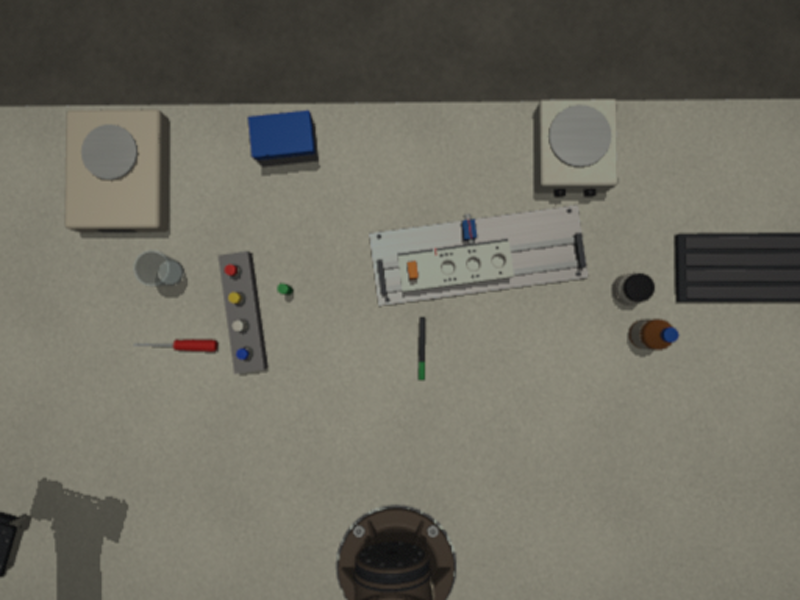

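View pics/sc0.png

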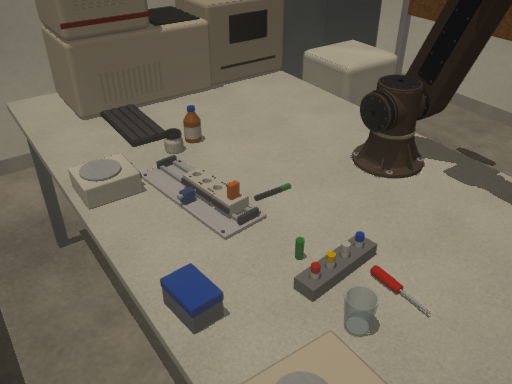

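The top view shows the rack with its vials at (231–243, 271–354) in the order red, yellow, white, blue. The shuttle has its handle at (412,270) and pockets at about (448,268), (473,264) and (498,261), with the blue ball block at (469,230). I'll enlarge both areas.

```bash
python3 - <<'E'
from h import *
a=cv2.imread('pics/top0.png')
s=cv2.resize(a[130:200,232:382],None,fx=5.3,fy=5.3,interpolation=cv2.INTER_CUBIC)[:,:795]
r=cv2.resize(a[155:245,138:178],None,fx=5.3,fy=5.3,interpolation=cv2.INTER_CUBIC)
r=cv2.rotate(r,cv2.ROTATE_90_COUNTERCLOCKWISE)
c=np.zeros((s.shape[0]+r.shape[0],795,3),np.uint8);c[:s.shape[0],:s.shape[1]]=s;c[s.shape[0]:,:r.shape[1]]=r
print(c.shape,s.shape,r.shape);c=np.clip(c.astype(float)*1.4,0,255).astype(np.uint8);cv2.imwrite('pics/crop0.png',c)
for n,x,y,z in [('red',231,271,.07),('yel',235,298,.07),('whi',239,326,.07),('blu',243,354,.07),('p1',498,261,.056),('p3',448,268,.056),('h',412,270,.102),('ball',469,230,.05),('notchline',436,252,.056),('beaker',165,270,.05),('jar',638,288,.07),('green',285,289,.04),('marker',422,320,0.01),('bluebox',283,135,0.06)]:
    print(n,px('top0',(x+.5)/1.5625-.5,(y+.5)/1.5625-.5,z).round(4))
E
```

```text
(583, 795, 3) (371, 795, 3) (212, 477, 3)
red [0.593  0.3179 0.07  ]
yel [0.5405 0.3098 0.07  ]
whi [0.4862 0.3018 0.07  ]
blu [0.4321 0.2938 0.07  ]
p1 [ 0.6111 -0.2015  0.056 ]
p3 [ 0.5979 -0.1038  0.056 ]
h [ 0.5897 -0.0332  0.102 ]
ball [ 0.6733 -0.146   0.05  ]
notchline [ 0.6294 -0.0805  0.056 ]
beaker [0.5977 0.4555 0.05  ]
jar [ 0.5558 -0.4671  0.07  ]
green [0.5595 0.2194 0.04  ]
marker [ 0.497  -0.0534  0.01  ]
bluebox [0.8621 0.2195 0.06  ]
```

View pics/crop0.png

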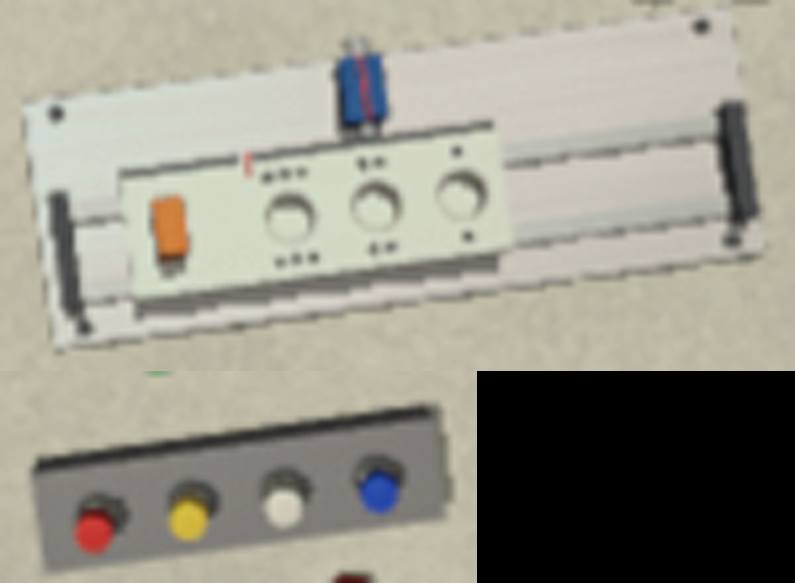

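The enlarged crop shows one dot at the pocket at (462,194), two at (376,205) and three at (290,216). The handle top is at about (169,222), the notch line at (248,163) and the ball line at (365,90). In the rack, the red cap is at (95,532) and the blue cap at (379,492).

```bash
cat >> h.py <<'E'
def off(target,yaw):
    "tool-axis shift (mm) and roll (rad) from the measured pose"
    o=ctrl.get_obs(); M=R.from_euler('xyz',o['orientation'],degrees=True).as_matrix()
    d=M.T@(np.array(target)-o['tool_pos'])*1000
    r=-np.deg2rad((yaw-o['orientation'][2]+180)%360-180)
    print('off',d.round(1),'roll',round(r,3), 'at',o['tool_pos'].round(4),o['orientation'].round(2),'t',o['clock'])
E
python3 - <<'E'
from h import *
S=lambda x,y,z:px('top0',232+(x+.5)/5.3-.5,130+(y+.5)/5.3-.5,z)
Q=lambda x,y,z:px('top0',138+(211-(y-371)+.5)/5.3-.5,155+(x+.5)/5.3-.5,z)
P=[S(462,194,.056),S(376,205,.056),S(290,216,.056)];print(np.round(P,4))
h=S(169,222,.102);n=S(248,163,.056);b=S(365,90,.05);print(h,n,b)
u=(P[0]-P[2]);u/=np.linalg.norm(u);print('yaw',np.degrees(np.arctan2(u[0],-u[1])),'travel',(b-n)@u, 'h-p1',(P[0]-h)@u)
for a in [(95,532),(189,520),(284,508),(379,492)]: print(Q(*a,.07).round(4))
v=Q(95,532,.07)-Q(379,492,.07);print('rack yaw',np.degrees(np.arctan2(v[1],v[0])))
off([*Q(95,532,.07)[:2],.15],8.5)
E
```

```text
[[ 0.6131 -0.2022  0.056 ]
 [ 0.607  -0.1527  0.056 ]
 [ 0.6009 -0.1031  0.056 ]]
[ 0.59303113 -0.03317461  0.102     ] [ 0.63175603 -0.07909678  0.056     ] [ 0.6747065  -0.14752441  0.05      ]
yaw 6.987112828076528 travel 0.0731442172878281 h-p1 0.17022294280865002
[0.5952 0.3198 0.07  ]
[0.5414 0.3126 0.07  ]
[0.4871 0.3055 0.07  ]
[0.433  0.2961 0.07  ]
rack yaw 8.311386084060995
off [487.5 206.6  87.1] roll -0.42 at [0.1812 0.6499 0.2368] [ 1.7993e+02 -1.0000e-02 -1.5580e+01] t 0.15
```

Call:
jog_arm(motion=[{"offset":[35,15,0],"roll":-0.03,"hand":50},{"offset":[73,31,0],"roll":-0.06,"hand":50},{"offset":[110,47,10],"roll":-0.1,"hand":50},{"offset":[147,62,20],"roll":-0.14,"hand":50},{"offset":[185,78,30],"roll":-0.18,"hand":50},{"offset":[222,94,40],"roll":-0.22,"hand":50},{"offset":[260,110,45],"roll":-0.26,"hand":50},{"offset":[297,126,50],"roll":-0.3,"hand":50},{"offset":[335,142,55],"roll":-0.34,"hand":50},{"offset":[372,158,60],"roll":-0.38,"hand":50},{"offset":[410,174,70],"roll":-0.42,"hand":50},{"offset":[447,190,80],"roll":-0.42,"hand":50},{"offset":[475,201,87],"roll":-0.42,"hand":50},{"offset":[487.5,206.6,87],"roll":-0.42,"hand":50},{"offset":[487.5,206.6,87],"roll":-0.42,"hand":50},{"offset":[487.5,206.6,87],"roll":-0.42,"hand":50}])

```text
clock: 1.48
tool_pos: [0.5956, 0.3196, 0.1501]
orientation: [180.0, 0.0, 8.4]
force: [-0.2, 0.1, 0.6]
opening: 0.05
```

```bash
python3 - <<'E'
from h import *
w=snap('wrist','w1')
p=np.clip(w[:,:,::-1].astype(float)*1.5,0,255).astype(np.uint8)
cv2.imwrite('pics/w1b.png',cv2.resize(p,(800,600),interpolation=cv2.INTER_CUBIC))
print(ctrl.get_obs()['tool_pos'],proj('w1',[.5952,.3198,.07]),proj('w1',[.433,.2961,.07]))
hsv=cv2.cvtColor(w,cv2.COLOR_RGB2HSV)
E
```

```text
[0.59515113 0.32045513 0.15054657] [257.33459342 204.62984584] [256.94809614 376.83570367]
```

View pics/w1b.png

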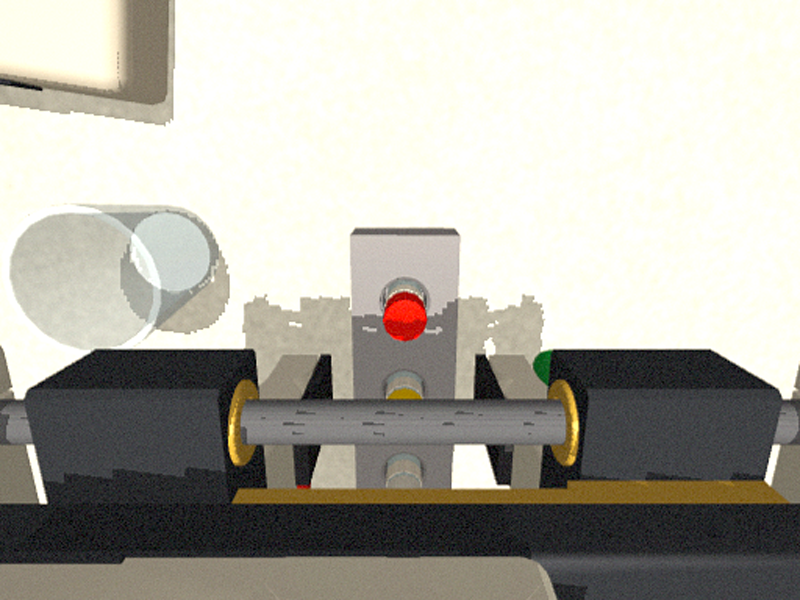

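The wrist view shows the red cap top centred at about (405,317), in line with the rack and between the open fingers.

```bash
python3 - <<'E'
from h import *
print(px('w1',405.5/1.5625-.5,317.5/1.5625-.5,.07))
off([.5955,.319,.054],8.4)
print(ctrl.get_obs()['joint_pos'].round(1),ctrl.get_obs()['force'])
E
```

```text
[0.59692113 0.31875096 0.07      ]
off [ 0.1  1.5 96.5] roll 0.001 at [0.5952 0.3205 0.1505] [-1.80e+02  1.00e-02  8.46e+00] t 1.5333
[ 44.8  24.1  -5.7  -0.  -60.2  53.7] [-0.07126378  0.04372224 -0.08145113]
```

Call:
jog_arm(motion=[{"offset":[0.5,0.8,20],"roll":0,"hand":50},{"offset":[0.5,0.8,45],"roll":0,"hand":50},{"offset":[0.5,0.8,70],"roll":0,"hand":50},{"offset":[0.5,0.8,88],"roll":0,"hand":50},{"offset":[0.5,0.8,96],"roll":0,"hand":50},{"offset":[0.5,0.8,96],"roll":0,"hand":50},{"offset":[0.5,0.8,96],"roll":0,"hand":15},{"offset":[0.5,0.8,96],"roll":0,"hand":15},{"offset":[0.5,0.8,96],"roll":0,"hand":15},{"offset":[0.5,0.8,96],"roll":0,"hand":15},{"offset":[0.5,0.8,96],"roll":0,"hand":15},{"offset":[0.5,0.8,96],"roll":0,"hand":15},{"offset":[0.5,0.8,96],"roll":0,"hand":15},{"offset":[0.5,0.8,96],"roll":0,"hand":15}])

```text
clock: 2.7
tool_pos: [0.5965, 0.3198, 0.0555]
orientation: [-180.0, -0.1, 8.5]
force: [-0.4, -0.6, 5.6]
opening: 0.0211
```

Call:
jog_arm(motion=[{"offset":[0,0,-5],"roll":0,"hand":15},{"offset":[0,0,-20],"roll":0,"hand":15},{"offset":[0,0,-45],"roll":0,"hand":15},{"offset":[0,0,-75],"roll":0,"hand":15},{"offset":[0,0,-105],"roll":0,"hand":15},{"offset":[0,0,-120],"roll":0,"hand":15},{"offset":[0,0,-120],"roll":0,"hand":15},{"offset":[0,0,-120],"roll":0,"hand":15}])

```text
clock: 3.37
tool_pos: [0.5961, 0.3198, 0.1756]
orientation: [-179.9, -0.1, 8.5]
force: [-0.0, -0.1, -0.7]
opening: 0.0208
```

```bash
python3 - <<'E'
from h import *
w=snap('wrist','w2');s=snap('scene','s2')
p=np.clip(w[200:384,150:370,::-1].astype(float)*1.3,0,255).astype(np.uint8)
q=np.clip(s[180:330,230:400,::-1].astype(float)*1.2,0,255).astype(np.uint8)
p=cv2.resize(p,(400,335));q=cv2.resize(q,(400,335),interpolation=cv2.INTER_CUBIC)
cv2.imwrite('pics/w2b.png',np.hstack([p,q]))
o=ctrl.get_obs();print(o['tool_pos'],o['force'],o['moment'],o['opening'])
print(px('top0',0,0,0)*0)
off([.6131,-.2022,.17],7)
E
```

```text
[0.59526762 0.31914292 0.173475  ] [ 0.63599798 -0.27192324 -0.10209085] [-0.06312489  0.00053295 -0.02037919] 0.021464258991575048
[0. 0. 0.]
off [-59.2 518.3   3.9] roll 0.026 at [0.5953 0.3191 0.1735] [1.7996e+02 1.0000e-01 8.4700e+00] t 3.4667
```

View pics/w2b.png

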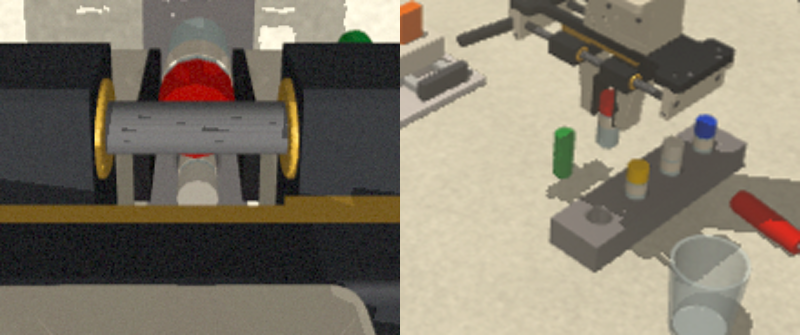

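The wrist and scene views show the red vial gripped upright at the cap, clear of the rack, with the other vials undisturbed. Next I carry it over pocket 1.

Call:
jog_arm(motion=[{"offset":[-2,15,0],"roll":0,"hand":15},{"offset":[-5,40,-5],"roll":0,"hand":15},{"offset":[-9,78,-10],"roll":0,"hand":15},{"offset":[-13,116,-15],"roll":0,"hand":15},{"offset":[-18,155,-15],"roll":0,"hand":15},{"offset":[-22,193,-15],"roll":0,"hand":15},{"offset":[-26,231,-15],"roll":0,"hand":15},{"offset":[-31,270,-15],"roll":0.005,"hand":15},{"offset":[-35,308,-15],"roll":0.01,"hand":15},{"offset":[-40,346,-15],"roll":0.015,"hand":15},{"offset":[-44,385,-15],"roll":0.02,"hand":15},{"offset":[-48,423,-15],"roll":0.026,"hand":15},{"offset":[-53,461,-15],"roll":0.026,"hand":15},{"offset":[-56,493,-10],"roll":0.026,"hand":15},{"offset":[-58.5,510,-3],"roll":0.026,"hand":15},{"offset":[-59.2,518.3,4],"roll":0.026,"hand":15},{"offset":[-59.2,518.3,4],"roll":0.026,"hand":15},{"offset":[-59.2,518.3,4],"roll":0.026,"hand":15},{"offset":[-59.2,518.3,4],"roll":0.026,"hand":15}])

```text
clock: 5.05
tool_pos: [0.6138, -0.2011, 0.1702]
orientation: [-180.0, 0.0, 7.0]
force: [0.2, -0.3, 1.0]
opening: 0.0209
```

```bash
python3 - <<'E'
from h import *
w=snap('wrist','w3');s=snap('scene','s3');t=snap('top','t3')
q=lambda a:np.clip(a[:,:,::-1].astype(float)*1.2,0,255).astype(np.uint8)
p=cv2.resize(q(w[150:384,100:420]),(800,585),interpolation=cv2.INTER_CUBIC)
cv2.imwrite('pics/w3b.png',p)
for i in range(3):
  o=ctrl.get_obs();print(o['tool_pos'],o['orientation'],o['force'],o['opening'])
for P in ([.6131,-.2022,.056],[.607,-.1527,.056],[.6009,-.1031,.056]):
  u,v=proj('w3',P);print((u+.5-100)*2.5,(v+.5-150)*2.5)
E
```

```text
[ 0.61430982 -0.20074112  0.17103507] [ 1.79991467e+02 -3.97071412e-02  7.08780814e+00] [-0.54227774 -0.21347663 -0.21509234] 0.021273050820009434
[ 0.61430982 -0.20074112  0.17103507] [ 1.79991467e+02 -3.97071412e-02  7.08780814e+00] [-0.54227774 -0.21347663 -0.21509234] 0.021273050820009434
[ 0.61430982 -0.20074112  0.17103507] [ 1.79991467e+02 -3.97071412e-02  7.08780814e+00] [-0.54227774 -0.21347663 -0.21509234] 0.021273050820009434
398.37332851182236 109.53891085256437
255.57427001974077 109.35290055552912
112.48761085966748 109.13276231955592
```

View pics/w3b.png

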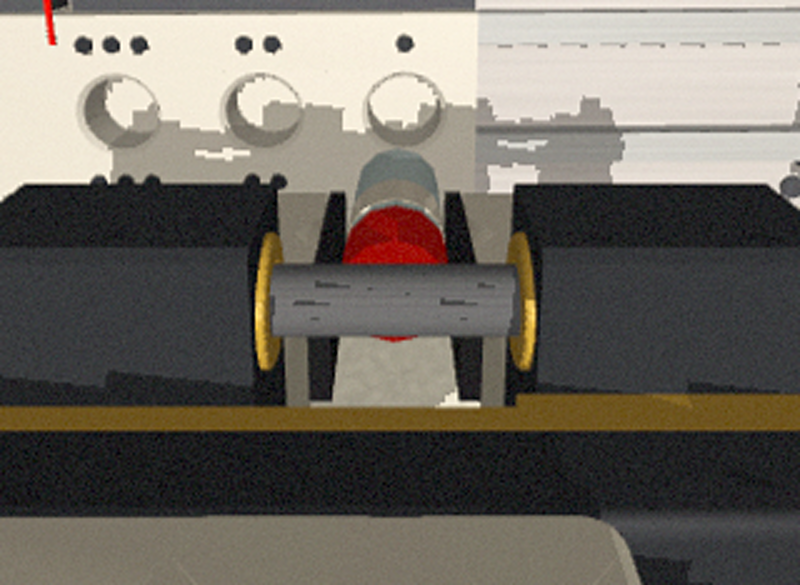

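```bash
python3 - <<'E'
from h import *
o=ctrl.get_obs();M=R.from_euler('xyz',o['orientation'],degrees=True).as_matrix();t=o['tool_pos']
for z in (-.015,.0,.044,.0135+.1):
  u,v=proj('w3',t+M@[0,0,z]);print(z,(u+.5-100)*2.5,(v+.5-150)*2.5)
w=cv2.imread('pics/w3.png')[:,:,::-1].astype(int)
m=(w[:,:,0]>120)&(w[:,:,1]<60)&(w[:,:,2]<60)
for r in range(230,256,4):
  c=np.where(m[r,220:300])[0]+220;print(r,(c.min()+.5-100)*2.5,(c.max()+.5-100)*2.5)
for x,y in((404,109),(262,110),(119,110)): print(px('w3',x/2.5+100-.5,y/2.5+150-.5,.056))
# top view t3: pockets
E
```

```text
-0.015 393.82704891794003 287.36999393847753
0.0 393.9983938510302 251.85452066434237
0.044 394.35980907980013 176.94227980174588
0.1135 394.6988764798647 106.66217890849794Traceback (most recent call last):
  File "<stdin>", line 8, in <module>
    return umr_minimum(a, axis, None, out, keepdims, initial, where)
ValueError: zero-size array to reduction operation minimum which has no identity
```

The wrist view shows pocket 1 centred at (404,109), while the vial axis projects to about (396,107). So I need to shift about 2 mm along tool +y and −1 mm in x before lowering.

Call:
jog_arm(motion=[{"offset":[-0.9,2.2,10],"roll":0,"hand":15},{"offset":[-0.9,2.2,30],"roll":0,"hand":15},{"offset":[-0.9,2.2,50],"roll":0,"hand":15},{"offset":[-0.9,2.2,60],"roll":0,"hand":15},{"offset":[-0.9,2.2,66],"roll":0,"hand":15},{"offset":[-0.9,2.2,72],"roll":0,"hand":15},{"offset":[-0.9,2.2,78],"roll":0,"hand":15},{"offset":[-0.9,2.2,83],"roll":0,"hand":15},{"offset":[-0.9,2.2,87],"roll":0,"hand":15},{"offset":[-0.9,2.2,87],"roll":0,"hand":15},{"offset":[-0.9,2.2,87],"roll":0,"hand":15}])

```text
clock: 6.12
tool_pos: [0.6134, -0.2042, 0.0837]
orientation: [180.0, -0.0, 7.0]
force: [0.0, 0.6, -0.1]
opening: 0.0209
```

Call:
jog_arm(motion=[{"offset":[0,0,1.5],"roll":0,"hand":15},{"offset":[0,0,3],"roll":0,"hand":15},{"offset":[0,0,4],"roll":0,"hand":15},{"offset":[0,0,4],"roll":0,"hand":15},{"offset":[0,0,4],"roll":0,"hand":15}])

```text
clock: 6.53
tool_pos: [0.6134, -0.2041, 0.0796]
orientation: [180.0, -0.0, 7.0]
force: [-0.3, 0.0, -0.8]
opening: 0.0211
```

Call:
jog_arm(motion=[{"offset":[0,0,0.5],"roll":0,"hand":15},{"offset":[0,0,1],"roll":0,"hand":15},{"offset":[0,0,1],"roll":0,"hand":15},{"offset":[0,0,1],"roll":0,"hand":15}])

```text
clock: 6.87
tool_pos: [0.6137, -0.2042, 0.0794]
orientation: [180.0, -0.1, 7.0]
force: [-1.0, 0.6, 5.1]
opening: 0.0213
```

Call:
jog_arm(motion=[{"offset":[0,0,0],"roll":0,"hand":25},{"offset":[0,0,0],"roll":0,"hand":30},{"offset":[0,0,0],"roll":0,"hand":40},{"offset":[0,0,0],"roll":0,"hand":44},{"offset":[0,0,0],"roll":0,"hand":44},{"offset":[0,0,-10],"roll":0,"hand":44},{"offset":[0,0,-30],"roll":0,"hand":44},{"offset":[0,0,-60],"roll":0,"hand":44},{"offset":[0,0,-90],"roll":0,"hand":44},{"offset":[0,0,-110],"roll":0,"hand":44},{"offset":[0,0,-110],"roll":0,"hand":44},{"offset":[0,0,-110],"roll":0,"hand":44}])

```text
clock: 7.87
tool_pos: [0.6141, -0.2041, 0.1909]
orientation: [180.0, -0.2, 7.0]
force: [-0.8, -0.5, -1.1]
opening: 0.0441
```

```bash
python3 - <<'E'
from h import *
w=snap('wrist','w4');s=snap('scene','s4')
q=lambda a:np.clip(a[:,:,::-1].astype(float)*1.2,0,255).astype(np.uint8)
p=cv2.resize(q(w[80:280,130:400]),(405,300),interpolation=cv2.INTER_CUBIC)
s=cv2.resize(q(s[130:250,120:280]),(395,300),interpolation=cv2.INTER_CUBIC)
cv2.imwrite('pics/w4b.png',np.hstack([p,s]))
off([.433,.2961,.16],8.4)
E
```

```text
off [-117.6 -518.2   28.6] roll -0.025 at [ 0.6128 -0.2039  0.1883] [-1.7997e+02  3.0000e-02  6.9900e+00] t 7.9667
```

View pics/w4b.png

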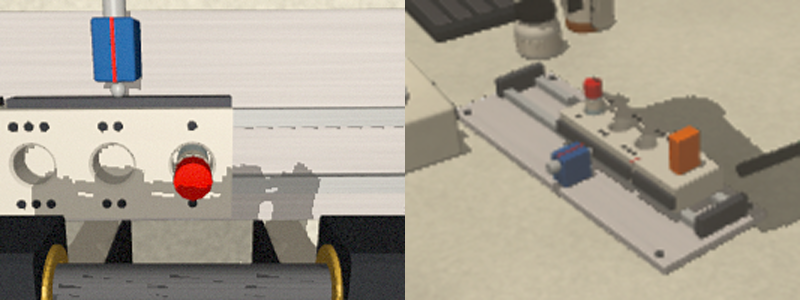

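Red stands upright in the one-dot pocket, with its body sunk into the shuttle. I go back to the rack for blue.

Call:
jog_arm(motion=[{"offset":[-4,-15,0],"roll":0,"hand":44},{"offset":[-10,-45,0],"roll":0,"hand":44},{"offset":[-19,-83,0],"roll":0,"hand":46},{"offset":[-28,-121,0],"roll":0,"hand":48},{"offset":[-37,-159,0],"roll":0,"hand":50},{"offset":[-45,-197,0],"roll":0,"hand":50},{"offset":[-54,-235,0],"roll":0,"hand":50},{"offset":[-62,-273,0],"roll":-0.005,"hand":50},{"offset":[-71,-311,0],"roll":-0.01,"hand":50},{"offset":[-80,-349,0],"roll":-0.015,"hand":50},{"offset":[-88,-387,0],"roll":-0.02,"hand":50},{"offset":[-97,-425,5],"roll":-0.025,"hand":50},{"offset":[-106,-463,10],"roll":-0.025,"hand":50},{"offset":[-113,-495,20],"roll":-0.025,"hand":50},{"offset":[-117,-512,26],"roll":-0.025,"hand":50},{"offset":[-118,-518,29],"roll":-0.025,"hand":50},{"offset":[-118,-518,29],"roll":-0.025,"hand":50},{"offset":[-118,-518,29],"roll":-0.025,"hand":50},{"offset":[-118,-518,29],"roll":-0.025,"hand":50}])

```text
clock: 9.55
tool_pos: [0.4332, 0.2948, 0.1595]
orientation: [180.0, 0.0, 8.4]
force: [1.1, 0.2, 0.6]
opening: 0.0499
```

```bash
python3 - <<'E'
from h import *
w=snap('wrist','w5')
off([.433,.2961,.0545],8.4)
hsv=cv2.cvtColor(w,cv2.COLOR_RGB2HSV)
m=cv2.inRange(hsv,(110,150,60),(130,255,255));m[300:]=0
n,l,st,c=cv2.connectedComponentsWithStats(m)
for i in range(1,n):
  if st[i,4]>80: print(st[i],c[i],px('w5',*c[i],.066))
print(proj('w5',[.433,.2961,.07]))
E
```

```text
off [ -0.2  -1.4 105.2] roll -0.001 at [0.4334 0.2947 0.1597] [179.99   0.     8.37] t 9.6
[244 185  27  30 425] [256.90117647 199.87294118] [0.43254307 0.29522635 0.066     ]
[255.88960162 200.61369697]
```

Call:
jog_arm(motion=[{"offset":[-0.3,-0.8,20],"roll":0,"hand":50},{"offset":[-0.3,-0.8,50],"roll":0,"hand":50},{"offset":[-0.3,-0.8,78],"roll":0,"hand":50},{"offset":[-0.3,-0.8,96],"roll":0,"hand":50},{"offset":[-0.3,-0.8,105],"roll":0,"hand":50},{"offset":[-0.3,-0.8,105],"roll":0,"hand":50},{"offset":[-0.3,-0.8,105],"roll":0,"hand":15},{"offset":[-0.3,-0.8,105],"roll":0,"hand":15},{"offset":[-0.3,-0.8,105],"roll":0,"hand":15},{"offset":[-0.3,-0.8,105],"roll":0,"hand":15},{"offset":[-0.3,-0.8,105],"roll":0,"hand":15},{"offset":[-0.3,-0.8,105],"roll":0,"hand":15},{"offset":[-0.3,-0.8,105],"roll":0,"hand":15},{"offset":[-0.3,-0.8,105],"roll":0,"hand":15}])

```text
clock: 10.77
tool_pos: [0.4331, 0.2969, 0.0553]
orientation: [-180.0, -0.1, 8.5]
force: [0.1, -0.5, 6.2]
opening: 0.0212
```

Call:
jog_arm(motion=[{"offset":[0,0,-5],"roll":0,"hand":15},{"offset":[0,0,-20],"roll":0,"hand":15},{"offset":[0,0,-45],"roll":0,"hand":15},{"offset":[0,0,-75],"roll":0,"hand":15},{"offset":[0,0,-105],"roll":0,"hand":15},{"offset":[0,0,-125],"roll":0,"hand":15},{"offset":[0,0,-130],"roll":0,"hand":15},{"offset":[0,0,-130],"roll":0,"hand":15},{"offset":[0,0,-130],"roll":0,"hand":15}])

```text
clock: 11.52
tool_pos: [0.4322, 0.2962, 0.1841]
orientation: [-180.0, 0.0, 8.4]
force: [0.1, -0.6, -1.6]
opening: 0.0213
```

```bash
python3 - <<'E'
from h import *
# red was released at TCP (.6135,-.2042); p2 = that + 50 mm towards +y of the rail
y=np.radians(7); p2=np.array([.6135,-.2040])+.05*np.array([-np.sin(y),np.cos(y)])
print(p2); off([*p2,.185],-83)
E
```

```text
[ 0.60740653 -0.15437269]
off [107.3 471.3  -1. ] roll 1.596 at [0.4322 0.2962 0.1841] [-1.7999e+02  3.0000e-02  8.4200e+00] t 11.5167
```

Call:
jog_arm(motion=[{"offset":[4,15,0],"roll":0.05,"hand":15},{"offset":[10,45,0],"roll":0.15,"hand":15},{"offset":[18,80,0],"roll":0.27,"hand":15},{"offset":[26,115,0],"roll":0.39,"hand":15},{"offset":[34,150,0],"roll":0.51,"hand":15},{"offset":[42,185,0],"roll":0.63,"hand":15},{"offset":[50,220,0],"roll":0.75,"hand":15},{"offset":[58,255,0],"roll":0.87,"hand":15},{"offset":[66,290,0],"roll":0.99,"hand":15},{"offset":[74,325,0],"roll":1.11,"hand":15},{"offset":[82,360,0],"roll":1.23,"hand":15},{"offset":[90,395,0],"roll":1.35,"hand":15},{"offset":[98,430,0],"roll":1.46,"hand":15},{"offset":[104,456,0],"roll":1.56,"hand":15},{"offset":[107.3,470,0],"roll":1.596,"hand":15},{"offset":[107.3,471.3,0],"roll":1.596,"hand":15},{"offset":[107.3,471.3,0],"roll":1.596,"hand":15},{"offset":[107.3,471.3,0],"roll":1.596,"hand":15},{"offset":[107.3,471.3,0],"roll":1.596,"hand":15}])

```text
clock: 13.1
tool_pos: [0.6075, -0.1529, 0.1842]
orientation: [180.0, 0.0, -82.9]
force: [0.2, 0.0, -0.4]
opening: 0.021
```

```bash
python3 - <<'E'
from h import *
w=snap('wrist','w6')
o=ctrl.get_obs();M=R.from_euler('xyz',o['orientation'],degrees=True).as_matrix();t=o['tool_pos'];print(t,o['orientation'])
q=lambda a:np.clip(a[:,:,::-1].astype(float)*1.2,0,255).astype(np.uint8)
cv2.imwrite('pics/w6b.png',cv2.resize(q(w[100:340,100:420]),(800,600),interpolation=cv2.INTER_CUBIC))
for z in (-.015,.0,.044,t[2]-.056):
  u,v=proj('w6',t+M@[0,0,z]);print(z,(u+.5-100)*2.5,(v+.5-100)*2.5)
E
```

```text
[ 0.60762726 -0.15281475  0.18453669] [ 1.79992067e+02  1.09320565e-02 -8.28785918e+01]
-0.015 391.1837109468101 416.0892500267934
0.0 391.5204212325341 380.48562805682025
0.044 392.2316293884502 305.28273881114546
0.1285366902924582 393.0033080063357 223.68572512208516
```

View pics/w6b.png

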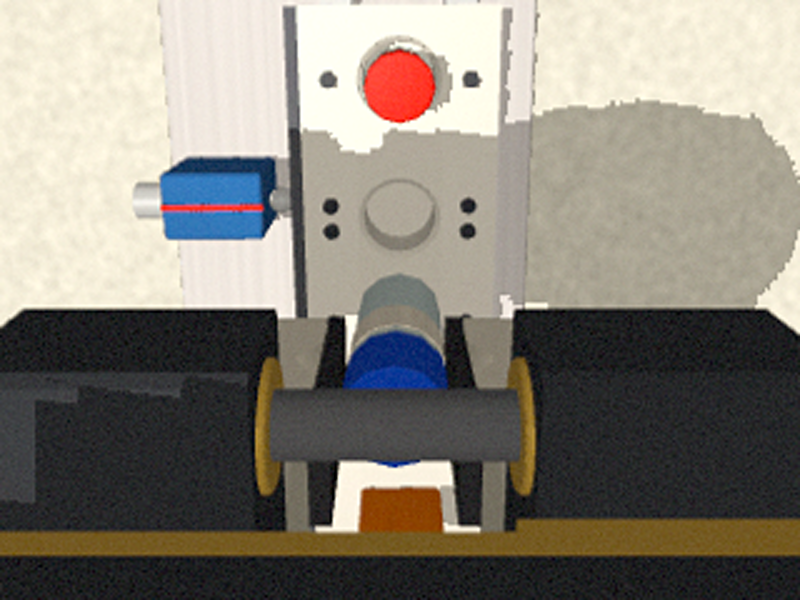

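The wrist view shows the two-dot pocket rim at about (399.5,216). The vial axis projects to about (397,224), so I shift about +2 mm along tool x and +0.8 mm in y, then lower. Red sits upright at (399,85).

Call:
jog_arm(motion=[{"offset":[2,0.8,10],"roll":0,"hand":15},{"offset":[2,0.8,35],"roll":0,"hand":15},{"offset":[2,0.8,58],"roll":0,"hand":15},{"offset":[2,0.8,70],"roll":0,"hand":15},{"offset":[2,0.8,77],"roll":0,"hand":15},{"offset":[2,0.8,83],"roll":0,"hand":15},{"offset":[2,0.8,89],"roll":0,"hand":15},{"offset":[2,0.8,95],"roll":0,"hand":15},{"offset":[2,0.8,99],"roll":0,"hand":15},{"offset":[2,0.8,100],"roll":0,"hand":15},{"offset":[2,0.8,100],"roll":0,"hand":15}])

```text
clock: 14.07
tool_pos: [0.6074, -0.1561, 0.0846]
orientation: [-180.0, -0.0, -83.0]
force: [-0.7, 1.1, -0.5]
opening: 0.021
```

Call:
jog_arm(motion=[{"offset":[0,0,1.5],"roll":0,"hand":15},{"offset":[0,0,3],"roll":0,"hand":15},{"offset":[0,0,4],"roll":0,"hand":15},{"offset":[0,0,4],"roll":0,"hand":15},{"offset":[0,0,4],"roll":0,"hand":15}])

```text
clock: 14.48
tool_pos: [0.6074, -0.1561, 0.0806]
orientation: [-180.0, 0.0, -83.0]
force: [-0.1, 0.4, 0.3]
opening: 0.0212
```

Call:
jog_arm(motion=[{"offset":[0,0,0.5],"roll":0,"hand":15},{"offset":[0,0,1],"roll":0,"hand":15},{"offset":[0,0,1],"roll":0,"hand":15},{"offset":[0,0,1],"roll":0,"hand":15}])

```text
clock: 14.82
tool_pos: [0.6074, -0.1561, 0.0795]
orientation: [180.0, 0.0, -83.0]
force: [-0.0, -0.6, -0.5]
opening: 0.0211
```

Call:
jog_arm(motion=[{"offset":[0,0,0.5],"roll":0,"hand":15},{"offset":[0,0,0.7],"roll":0,"hand":15},{"offset":[0,0,0.7],"roll":0,"hand":15},{"offset":[0,0,0.7],"roll":0,"hand":15}])

```text
clock: 15.15
tool_pos: [0.6075, -0.1562, 0.0793]
orientation: [-180.0, -0.0, -83.0]
force: [-1.7, 0.4, 5.4]
opening: 0.0214
```

Call:
jog_arm(motion=[{"offset":[0,0,0],"roll":0,"hand":25},{"offset":[0,0,0],"roll":0,"hand":30},{"offset":[0,0,0],"roll":0,"hand":40},{"offset":[0,0,0],"roll":0,"hand":44},{"offset":[0,0,0],"roll":0,"hand":44},{"offset":[0,0,-10],"roll":0,"hand":44},{"offset":[0,0,-30],"roll":0,"hand":44},{"offset":[0,0,-60],"roll":0,"hand":44},{"offset":[0,0,-90],"roll":0,"hand":44},{"offset":[0,0,-110],"roll":0,"hand":44},{"offset":[0,0,-110],"roll":0,"hand":44},{"offset":[0,0,-110],"roll":0,"hand":44}])

```text
clock: 16.15
tool_pos: [0.6082, -0.1561, 0.1911]
orientation: [-179.8, -0.0, -83.0]
force: [-0.3, 0.3, -1.2]
opening: 0.044
```

```bash
python3 - <<'E'
from h import *
y=np.radians(7); h=np.array([.6074,-.1545])+.12*np.array([-np.sin(y),np.cos(y)])
print(h); off([*h,.185],7)
E
```

```text
[ 0.59277568 -0.03539446]
off [-121.7    0.6    6.1] roll -1.571 at [ 0.6082 -0.1561  0.1911] [-1.7979e+02 -2.0000e-02 -8.3010e+01] t 16.15
```

Call:
jog_arm(motion=[{"offset":[-5,0,0],"roll":-0.1,"hand":44},{"offset":[-15,0,0],"roll":-0.21,"hand":44},{"offset":[-25,0,0],"roll":-0.33,"hand":46},{"offset":[-35,0,0],"roll":-0.45,"hand":48},{"offset":[-45,0,0],"roll":-0.57,"hand":50},{"offset":[-55,0,0],"roll":-0.69,"hand":50},{"offset":[-65,0,0],"roll":-0.81,"hand":50},{"offset":[-75,0,0],"roll":-0.93,"hand":50},{"offset":[-85,0,0],"roll":-1.05,"hand":50},{"offset":[-95,0,0],"roll":-1.17,"hand":50},{"offset":[-105,0,0],"roll":-1.29,"hand":50},{"offset":[-113,0,0],"roll":-1.41,"hand":50},{"offset":[-118,0,0],"roll":-1.52,"hand":50},{"offset":[-121,0,0],"roll":-1.571,"hand":50},{"offset":[-121,0,0],"roll":-1.571,"hand":50},{"offset":[-121,0,0],"roll":-1.571,"hand":50}])

```text
clock: 17.48
tool_pos: [0.5922, -0.036, 0.1882]
orientation: [180.0, 0.1, 6.9]
force: [-0.3, -0.1, -0.1]
opening: 0.0497
```

```bash
python3 - <<'E'
from h import *
w=snap('wrist','w7')
o=ctrl.get_obs();print(o['tool_pos'],o['orientation'])
q=lambda a:np.clip(a[:,:,::-1].astype(float)*1.2,0,255).astype(np.uint8)
cv2.imwrite('pics/w7b.png',cv2.resize(q(w[80:320,140:460]),(800,600),interpolation=cv2.INTER_CUBIC))
off([.5929,-.0345,.071],7)
u,v=proj('w7',[.5929,-.0345,.102]);print((u+.5-140)*2.5,(v+.5-80)*2.5)
E
```

```text
[ 0.59225737 -0.03614553  0.18825163] [1.79996199e+02 6.93039885e-02 6.87653749e+00]
off [  1.   -1.6 117.3] roll -0.002 at [ 0.5923 -0.0361  0.1883] [1.80e+02 7.00e-02 6.88e+00] t 17.5333
290.9043027890695 302.91981690677665
```

View pics/w7b.png

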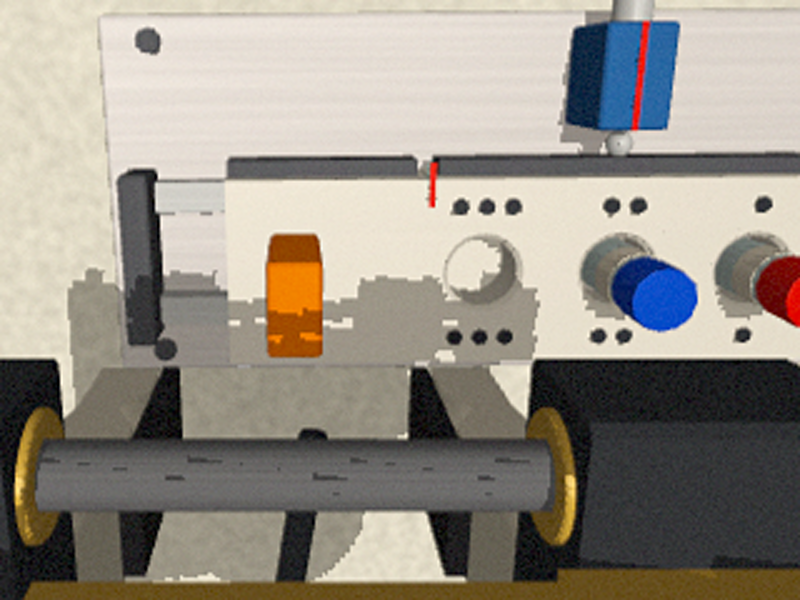

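The view shows blue seated in the two-dot pocket and red in the one-dot pocket. The handle top is at (295,309), the notch line at (432.5,185) and the ball line at (641,80).

```bash
python3 - <<'E'
from h import *
W=lambda x,y,z:px('w7',x/2.5+140-.5,y/2.5+80-.5,z)
n1,n2=W(433,165,.056),W(432,205,.056);b1,b2=W(646,24,.05),W(637.5,126,.05);h=W(295,309,.102)
y=np.radians(7);u=np.array([np.sin(y),-np.cos(y),0])
for a in(n1,n2,b1,b2,h): print(a.round(4), a@u)
print('travel',((b1+b2)-(n1+n2))@u/2)
E
```

```text
[ 0.6364 -0.0802  0.056 ] 0.15717566825799767
[ 0.6221 -0.0823  0.056 ] 0.15749119720501478
[ 0.6931 -0.1468  0.05  ] 0.23019545907761657
[ 0.6586 -0.1522  0.05  ] 0.231340823416187
[ 0.5911 -0.036   0.102 ] 0.1077829749470278
travel 0.07343470851539557
```

Call:
jog_arm(motion=[{"offset":[0,-1,20],"roll":0,"hand":42},{"offset":[0,-1,50],"roll":0,"hand":40},{"offset":[0,-1,80],"roll":0,"hand":40},{"offset":[0,-1,104],"roll":0,"hand":40},{"offset":[0,-1,115],"roll":0,"hand":40},{"offset":[0,-1,115],"roll":0,"hand":40},{"offset":[0,-1,115],"roll":0,"hand":12},{"offset":[0,-1,115],"roll":0,"hand":12},{"offset":[0,-1,115],"roll":0,"hand":12},{"offset":[0,-1,115],"roll":0,"hand":12},{"offset":[0,-1,115],"roll":0,"hand":12},{"offset":[0,-1,115],"roll":0,"hand":12},{"offset":[0,-1,115],"roll":0,"hand":12}])

```text
clock: 18.62
tool_pos: [0.5935, -0.0348, 0.0754]
orientation: [180.0, -0.1, 7.0]
force: [-1.4, 1.5, 7.3]
opening: 0.0181
```

Call:
jog_arm(motion=[{"offset":[0,1,0],"roll":0,"hand":12},{"offset":[0,4,0],"roll":0,"hand":12},{"offset":[0,8,0],"roll":0,"hand":12},{"offset":[0,12,0],"roll":0,"hand":12},{"offset":[0,16,0],"roll":0,"hand":12},{"offset":[0,20,0],"roll":0,"hand":12},{"offset":[0,24,0],"roll":0,"hand":12},{"offset":[0,28,0],"roll":0,"hand":12},{"offset":[0,32,0],"roll":0,"hand":12},{"offset":[0,36,0],"roll":0,"hand":12},{"offset":[0,40,0],"roll":0,"hand":12},{"offset":[0,44,0],"roll":0,"hand":12},{"offset":[0,48,0],"roll":0,"hand":12},{"offset":[0,52,0],"roll":0,"hand":12},{"offset":[0,56,0],"roll":0,"hand":12},{"offset":[0,59,0],"roll":0,"hand":12},{"offset":[0,62,0],"roll":0,"hand":12},{"offset":[0,64,0],"roll":0,"hand":12},{"offset":[0,65,0],"roll":0,"hand":12},{"offset":[0,65,0],"roll":0,"hand":12}])

```text
clock: 20.28
tool_pos: [0.6018, -0.0992, 0.0754]
orientation: [180.0, -0.2, 7.1]
force: [1.1, 1.5, 6.5]
opening: 0.018
```

```bash
python3 - <<'E'
from h import *
w=snap('wrist','w8');t=snap('top','t8');s=snap('scene','s8')
q=lambda a:np.clip(a[:,:,::-1].astype(float)*1.2,0,255).astype(np.uint8)
a=cv2.resize(q(w[:220,160:512]),(400,250),interpolation=cv2.INTER_CUBIC)
b=cv2.resize(q(s[130:230,130:290]),(400,250),interpolation=cv2.INTER_CUBIC)
c=cv2.resize(q(w[40:150,250:470]),(640,320),interpolation=cv2.INTER_CUBIC)
I=np.zeros((570,800,3),np.uint8);I[:250,:400]=a;I[:250,400:]=b;I[250:,:640]=c;cv2.imwrite('pics/w8b.png',I)
y=np.radians(7);u=np.array([np.sin(y),-np.cos(y),0])
o=ctrl.get_obs();print(o['tool_pos'],o['tool_pos']@u,np.array([.5935,-.0348,0])@u,o['force']@u,o['force'],o['opening'])
E
```

```text
[ 0.60181091 -0.09929006  0.07539444] 0.17189226624957832 0.10687006138807303 0.063993772406986 [0.61285222 0.01077444 5.81815024] 0.01803674099085337
```

View pics/w8b.png

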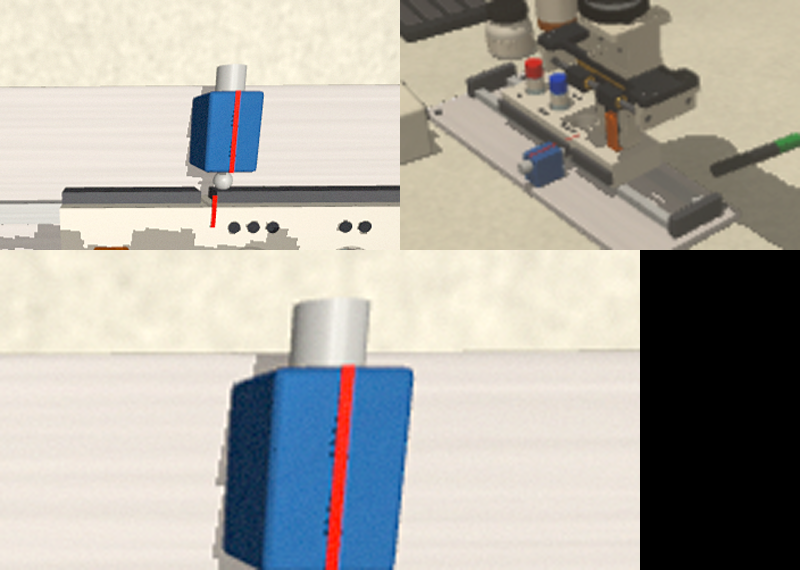

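At 65 mm of travel the notch line (about (214,210) in the upper-left panel) is still left of the ball line at (233,171). I'll measure the remaining distance by colour.

```bash
cat >> h.py <<'E'
def gap(f):
    w=cv2.imread(f'pics/{f}.png');hsv=cv2.cvtColor(w,cv2.COLOR_BGR2HSV)
    m=cv2.inRange(hsv,(0,170,130),(5,255,255))|cv2.inRange(hsv,(174,170,130),(180,255,255));m[225:]=0
    n,l,st,c=cv2.connectedComponentsWithStats(m)
    y=np.radians(7);u=np.array([np.sin(y),-np.cos(y),0])
    for i in range(1,n):
        if st[i,4]>8: print(st[i],c[i].round(1),*[f'{z}: {px(f,*c[i],z)@u*1000:.1f}' for z in(.05,.056)])
E
python3 -c "
from h import *
gap('w8')"
```

```text
[362  80  10  72 288] [366.3 114.8] 0.05: 230.3 0.056: 228.3
[345 172   6  28 103] [347.9 185.2] 0.05: 223.5 0.056: 221.7
```

Call:
jog_arm(motion=[{"offset":[0,1,0],"roll":0,"hand":12},{"offset":[0,2,0],"roll":0,"hand":12},{"offset":[0,3,0],"roll":0,"hand":12},{"offset":[0,4,0],"roll":0,"hand":12},{"offset":[0,5,0],"roll":0,"hand":12},{"offset":[0,6,0],"roll":0,"hand":12},{"offset":[0,6.5,0],"roll":0,"hand":12},{"offset":[0,6.5,0],"roll":0,"hand":12},{"offset":[0,6.5,0],"roll":0,"hand":12}])

```text
clock: 21.18
tool_pos: [0.6026, -0.1059, 0.0754]
orientation: [180.0, -0.2, 7.1]
force: [0.2, 0.9, 6.0]
opening: 0.0181
```

Call:
jog_arm(motion=[{"offset":[0,0.4,0],"roll":0,"hand":12},{"offset":[0,0.8,0],"roll":0,"hand":12},{"offset":[0,0.8,0],"roll":0,"hand":12},{"offset":[0,0.8,0],"roll":0,"hand":12}])

```text
clock: 21.52
tool_pos: [0.6028, -0.1069, 0.0754]
orientation: [180.0, -0.2, 7.1]
force: [1.6, -0.1, 6.0]
opening: 0.018
```

Call:
jog_arm(motion=[{"offset":[0,0.4,0],"roll":0,"hand":12},{"offset":[0,0.8,0],"roll":0,"hand":12},{"offset":[0,0.8,0],"roll":0,"hand":12},{"offset":[0,0.8,0],"roll":0,"hand":12}])

```text
clock: 21.85
tool_pos: [0.6029, -0.1078, 0.0754]
orientation: [179.9, -0.2, 7.1]
force: [1.2, -2.2, 4.9]
opening: 0.0179
```

```bash
python3 - <<'E'
from h import *
y=np.radians(7);u=np.array([np.sin(y),-np.cos(y),0])
for i in range(4):
  snap('wrist',f'w9{i}'); o=ctrl.get_obs();print(o['tool_pos']@u,o['force'].round(1),(o['force']@u).round(2)); gap(f'w9{i}')
E
```

```text
0.18050138412656816 [ 0.9 -1.4  4.4] 1.47
[346  80   9  72 283] [350.1 115.4] 0.05: 230.3 0.056: 228.6
[346 172   5  28 104] [347.9 185.1] 0.05: 232.2 0.056: 230.4
0.1804936012337504 [ 1.  -2.6  5.6] 2.72
[346  80   9  72 284] [350.1 115.2] 0.05: 230.3 0.056: 228.5
[346 172   5  28 103] [347.9 185.1] 0.05: 232.2 0.056: 230.4
0.1804983765898467 [ 1.4 -2.3  4.5] 2.45
[346  80   9  72 285] [350.1 115.1] 0.05: 230.3 0.056: 228.5
[346 172   5  28 103] [347.9 185.1] 0.05: 232.2 0.056: 230.4
0.18051613433266173 [ 0.8 -2.1  5.4] 2.2
[346  80   9  72 285] [350.1 115.1] 0.05: 230.3 0.056: 228.5
[346 172   5  28 104] [347.9 185.1] 0.05: 232.1 0.056: 230.3
```

Call:
jog_arm(motion=[{"offset":[0,0.5,0],"roll":0,"hand":12},{"offset":[0,0.5,0],"roll":0,"hand":12},{"offset":[0,0.5,0],"roll":0,"hand":12}])

```text
clock: 22.3
tool_pos: [0.6029, -0.1081, 0.0754]
orientation: [180.0, -0.2, 7.1]
force: [1.1, -0.1, 6.0]
opening: 0.018
```

Call:
jog_arm(motion=[{"offset":[0,0.5,0],"roll":0,"hand":12},{"offset":[0,0.5,0],"roll":0,"hand":12},{"offset":[0,0.5,0],"roll":0,"hand":12}])

```text
clock: 22.55
tool_pos: [0.6029, -0.1083, 0.0754]
orientation: [180.0, -0.2, 7.1]
force: [-0.0, 1.6, 5.8]
opening: 0.0174
```

```bash
python3 - <<'E'
from h import *
y=np.radians(7);u=np.array([np.sin(y),-np.cos(y),0])
for i in range(3):
  snap('wrist',f'wa{i}'); o=ctrl.get_obs();print(o['tool_pos']@u,o['force'].round(1),(o['force']@u).round(2)); 
gap('wa2')
E
```

```text
0.18092368210649248 [0.7 1.4 6.3] -1.33
0.18094334496464068 [-0.1  1.2  7. ] -1.24
0.18095687984334846 [0.7 2.4 5.6] -2.32
[345  80   9  72 285] [349.3 115.4] 0.05: 230.3 0.056: 228.6
[346 172   5  28 103] [347.9 185. ] 0.05: 232.6 0.056: 230.8
```

Call:
jog_arm(motion=[{"offset":[0,-0.4,0],"roll":0,"hand":12},{"offset":[0,-0.4,0],"roll":0,"hand":12},{"offset":[0,-0.4,0],"roll":0,"hand":12},{"offset":[0,-0.4,0],"roll":0,"hand":12},{"offset":[0,-0.4,0],"roll":0,"hand":12},{"offset":[0,-0.4,0],"roll":0,"hand":12}])

```text
clock: 23.2
tool_pos: [0.6029, -0.1081, 0.0754]
orientation: [180.0, -0.2, 7.1]
force: [0.3, 0.3, 5.6]
opening: 0.018
```

```bash
python3 - <<'E'
from h import *
y=np.radians(7);u=np.array([np.sin(y),-np.cos(y),0])
for i in range(3):
  w=snap('wrist',f'wb{i}'); o=ctrl.get_obs();print(o['tool_pos']@u,o['force'].round(1),(o['force']@u).round(2),o['opening'],o['clock'])
gap('wb2'); t=snap('top','tb');s=snap('scene','sb')
q=lambda a:np.clip(a[:,:,::-1].astype(float)*1.2,0,255).astype(np.uint8)
a=cv2.resize(q(w[60:220,210:512]),(453,240),interpolation=cv2.INTER_CUBIC)
b=cv2.resize(q(s[130:330,130:440]),(800,516)[:1]+(350,),interpolation=cv2.INTER_CUBIC)
c=cv2.resize(q(t[60:260,60:440]),(347,240),interpolation=cv2.INTER_AREA)
cv2.imwrite('pics/wbb.png',np.vstack([np.hstack([a,c]),b]))
E
```

```text
0.18079836630246376 [0.6 0.2 5.4] -0.14 0.017750326151617722 23.25
0.18080903138504686 [0.2 0.4 6.1] -0.37 0.017868107564002176 23.3
0.18080824172657942 [1.3 0.3 6.6] -0.15 0.017592277644899745 23.35
[346  80   9  72 288] [349.6 115.1] 0.05: 230.3 0.056: 228.6
[346 172   5  28 104] [347.9 185.1] 0.05: 232.4 0.056: 230.6
```

View pics/wbb.png

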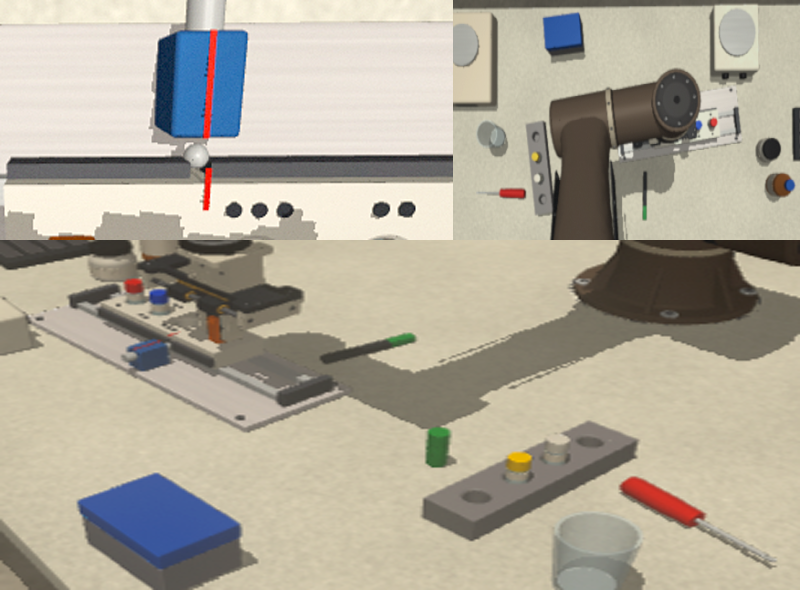

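The two red lines meet at (207,140–180) with the ball in the notch. Both vials are upright in the shuttle and the bystanders are undisturbed.

```bash
python3 -c "
from plant import order
print(order.close_job())"
```

```text
the job is handed in; nothing more can be done
None
```

The shuttle is loaded and sitting in the detent, and I handed the job in at about 23 s with the gripper still closed on the orange handle.

- **Vials:** I set red into the one-dot pocket first, then blue into the two-dot pocket. I lowered each until the wrist force read about 5 N of floor contact before letting go. Pictures afterwards show both upright and seated.
- **Shuttle:** I slid it about 74 mm by the handle. In the last wrist picture the two red lines meet within about 0.3 mm, and the ball is in the notch. The force along the rail changed sign as I crept through the notch, and it was about −0.2 N where I stopped.
- **Other objects:** The last views show the white and yellow vials, the green look-alike and the rest of the bench where they started.

**Readings that disagreed:** The cameras differed by about 1–2 mm on where the pockets were, so I used compromise positions. Going by force, the notch centre came out about 0.5 mm beyond where the picture put it, and I stopped between the two. An upward force of about 6 N remained at the wrist while gripping the handle. A similar reading appeared when I gripped each vial, and I didn't find the cause.

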